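# Sort the loading weights into their rows

## Robot

A 6-joint arm with a two-finger parallel gripper is mounted at the origin on a cart in front of the work surface, level with it; the furniture and walls round the work are solid. World frame = base frame: x ahead of the robot, y to its left, z up, the work surface at z = 0. Lengths are in mm, angles in rad, forces in N, time in s.
With the tool pointing down it reaches from about 350 to 775 mm from the base axis. Payload 5.5 kg.
Tool frame: the origin (TCP) lies midway between the tips of the shut fingers; the grasp point (between the pads) lies 19 mm behind it (robot.hold_point_z is the distance from the TCP to the grasp point, in mm); z points along the fingers, y is the line along which they close (so a half turn about z gives the same grasp; the last joint's range is limited). The gripper opens to 85 mm and grips with 20 to 120 N. Pads are 22 mm wide; open, the fingers measure 114 mm over their backs; the gripper's body (76 mm by 85 mm) begins 54 mm behind the grasp point. The pads swing forward as they close: fully open they stand 13 mm farther back than shut.
Start: joints at [-1.36, 0.313, 0.046, 1.304, 0, 1.431], TCP at [197.596, -540.026, 231.323] pointing down, gripper open.
Joint ranges: [-2.76, 2.76], [-0.86, 1.69], [-1.03, 1.26], [-2.2, 2.34], [-1.47, 1.5], [-3.14, 3.14]. Speed limits (rad/s): [2.57, 2.57, 3.14, 3.14, 3.14, 3.14].

## Interface

Orientations are given as a unit quaternion [w, x, y, z].
In Python, from cell import robot, viewer gives the robot as it stands. The module is installed in compiled form; this text tells all that it offers.
- The arm moves only by the shell command python3 -m handwheel 'ROWS' [FORCE]. ROWS is JSON, a list of rows, each an object with "xyz": the shift along the tool's x, y, z in cm, a list of three; "spin": the turn about the tool's z in rad; "gripper": the finger opening in cm, from 0 to 8.54. A call has 1 to 5 rows; each row shifts and turns the commanded pose from where the row before left it, along the tool's axes as they then stand; what a row does not reach is not made up. A row lasts 1/10 s, in which the tool goes at most 50 mm and 8.59 degrees, less where a joint would pass 70% of its speed; a pose out of reach is approached as far as the arm can. A call with a gripper value outside its range is refused whole. The fingers move at their own pace and stop on an object; FORCE is the grip in N (left out, the last holds). Time passes only in rows, so rows that do not move let the fingers close. It gives the time, the measured TCP pose, the force, the opening and the grip force at its end, in the units of the state.
- robot.read_state(): the state, without advancing time (a new reading comes with each control period).
- viewer.get_image(name): name is "scene" or "top"; returns a dict with "image" (400x640x3 uint8, red, green, blue), "fov_y" (degrees; the focal length in pixels is half the picture's height over the tangent of half this angle, whatever the lens; pixels are square), "cx", "cy" (the principal point, pixels), "rvec" (rotation vector, rad) and "tvec" (3), from world to camera coordinates, as OpenCV has them. Camera axes: x right, y down, z forward; pixel columns grow to the right and rows downward; lengths in mm; the calibration is good to about 2 mm. A picture is of the moment at which its call begins. There is no depth.
- robot.job_done(): hands the job in; it is judged then, once.
The state is a dict: "time": time; "joint_pos": joint angles; "qvel": joint speeds; "joint_torque": joint torques, N m; "tcp_pos": TCP position; "orientation": TCP orientation; "wrist_force": force on the tool from outside, world axes, zero at the start; "ft_torque": the same for the moment, N m; "opening": finger opening in mm; "finger_force": force on a finger pad.
Only numpy, scipy, OpenCV 4.12 (cv2) and the standard library are available. Lean on these libraries where they do the work, as an engineer would, in place of code of your own. Each camera call takes 0.05 s, during which the arm holds its last target. There are 200 camera calls.

## Task

Put the consolidation frame's brass disc weights away: take the marker pen off the storage tray and lay it flat on the bare worktop beside it, and see to it that every loose weight, on the worktop or already in the tray, lies flat on the tray floor in the row whose fixed pattern weight at the far end is of the same diameter. A weight that is already in its right row may stay; leave the two jars and the tape measure where they are.

Things in the scene. Friction and masses are not known exactly. Their poses are not given: they have to be found in the camera images.
- large_a_mid (a point): centre, half-way up, of a loose large brass disc weight lying flat: 52 mm in diameter, 18 mm thick, about 0.32 kg; z axis up. A state of None means this weight is absent. It starts on the worktop
- large_b_mid (a point): centre, half-way up, of a loose large brass disc weight lying flat: 52 mm in diameter, 18 mm thick, about 0.32 kg; z axis up. A state of None means this weight is absent. It starts on the worktop
- middle_a_mid (a point): centre, half-way up, of a loose middle brass disc weight lying flat: 43 mm in diameter, 18 mm thick, about 0.22 kg; z axis up. A state of None means this weight is absent. It starts on the worktop
- middle_b_mid (a point): centre, half-way up, of a loose middle brass disc weight lying flat: 43 mm in diameter, 18 mm thick, about 0.22 kg; z axis up. A state of None means this weight is absent. It starts on the worktop
- middle_c_mid (a point): centre, half-way up, of a loose middle brass disc weight lying flat: 43 mm in diameter, 18 mm thick, about 0.22 kg; z axis up. A state of None means this weight is absent. It starts in the tray, near the robot's end of a row
- small_a_mid (a point): centre, half-way up, of a loose small brass disc weight lying flat: 34 mm in diameter, 18 mm thick, about 0.14 kg; z axis up. A state of None means this weight is absent. It starts on the worktop
- small_b_mid (a point): centre, half-way up, of a loose small brass disc weight lying flat: 34 mm in diameter, 18 mm thick, about 0.14 kg; z axis up. A state of None means this weight is absent. It starts on the worktop
- small_c_mid (a point): centre, half-way up, of a loose small brass disc weight lying flat: 34 mm in diameter, 18 mm thick, about 0.14 kg; z axis up. A state of None means this weight is absent. It starts on the worktop
- small_d_mid (a point): centre, half-way up, of a loose small brass disc weight lying flat: 34 mm in diameter, 18 mm thick, about 0.14 kg; z axis up. A state of None means this weight is absent. It starts in the tray, near the robot's end of a row
- pattern_large: square black rubber pad, 66 x 66 x 3 mm, fixed on the tray floor at the far end of one row, with a large disc weight (52 mm across, 18 mm thick) fixed flat on it as that row's pattern; which row varies. Origin: centre of the pad's underside, on the row's middle line, 90 mm beyond the tray's centre; axes parallel to the tray's
- pattern_middle: square black rubber pad, 66 x 66 x 3 mm, fixed on the tray floor at the far end of one row, with a middle disc weight (43 mm across, 18 mm thick) fixed flat on it as that row's pattern; which row varies. Origin: centre of the pad's underside, on the row's middle line, 90 mm beyond the tray's centre; axes parallel to the tray's
- pattern_small: square black rubber pad, 66 x 66 x 3 mm, fixed on the tray floor at the far end of one row, with a small disc weight (34 mm across, 18 mm thick) fixed flat on it as that row's pattern; which row varies. Origin: centre of the pad's underside, on the row's middle line, 90 mm beyond the tray's centre; axes parallel to the tray's
- tray: fixed wooden tray, 262 (x) x 246 (y) mm, three rows along its x axis (away from the robot); origin: centre of its underside, on the worktop. Floor 4 mm, rim and rails between rows 8 mm above the worktop, 6 mm wide. Row middle lines at tray y = -80, 0, +80 mm; rows 74 mm wide inside, free from x = -125 to +57 mm (beyond is the pattern's pad): room for all of a size, not stacked
- pen_mid (a point): centre of a loose marker pen, 12 mm wide, 12 mm thick, 136 mm long along its own y axis, z up, 0.014 kg; it starts lying across the tray on top of the rails, over the middle row (it does not roll)
- jar: bystander: lidded sample jar, 62 mm across, 78 mm tall, origin at the centre of its underside, loose
- jar_b: bystander: second lidded sample jar, 62 mm across, 78 mm tall, origin at the centre of its underside, loose
- tape: bystander: tape measure standing on edge, 32 x 72 mm, 66 mm tall, origin at the centre of its underside, loose
Mind the look-alikes: they are no part of the job. What is shaped like the part that bears middle_c_mid but purple is not meant. Leave any purple look-alike of the pattern_middle alone.

How it is judged (in metres and radians):
At the end, for the whole second after the job is handed in: Every weight present lies flat (0.08 rad) on the tray floor, not stacked, within the row that has its own size's pattern (axis within 35 mm of the middle line, short of the pattern's pad); the pen lies flat on the worktop, its centre outside the tray and no part of it on the tray (y of large_a_mid in the frame of pattern_large between -0.035 and 0.035 m and x of large_a_mid in the frame of tray between -0.125 and 0.057 m and height (world z) of large_a_mid between 0.011 and 0.0145 m and angle between each of large_a_mid, large_b_mid, middle_a_mid, middle_b_mid, middle_c_mid, small_a_mid, small_b_mid, small_c_mid, small_d_mid's own z axis and vertical below 0.08 rad and y of large_b_mid in the frame of pattern_large between -0.035 and 0.035 m and x of large_b_mid in the frame of tray between -0.125 and 0.057 m and height (world z) of large_b_mid between 0.011 and 0.0145 m and y of middle_a_mid in the frame of pattern_middle between -0.035 and 0.035 m and x of middle_a_mid in the frame of tray between -0.125 and 0.057 m and height (world z) of middle_a_mid between 0.011 and 0.0145 m and y of middle_b_mid in the frame of pattern_middle between -0.035 and 0.035 m and x of middle_b_mid in the frame of tray between -0.125 and 0.057 m and height (world z) of middle_b_mid between 0.011 and 0.0145 m and y of middle_c_mid in the frame of pattern_middle between -0.035 and 0.035 m and x of middle_c_mid in the frame of tray between -0.125 and 0.057 m and height (world z) of middle_c_mid between 0.011 and 0.0145 m and y of small_a_mid in the frame of pattern_small between -0.035 and 0.035 m and x of small_a_mid in the frame of tray between -0.125 and 0.057 m and height (world z) of small_a_mid between 0.011 and 0.0145 m and y of small_b_mid in the frame of pattern_small between -0.035 and 0.035 m and x of small_b_mid in the frame of tray between -0.125 and 0.057 m and height (world z) of small_b_mid between 0.011 and 0.0145 m and y of small_c_mid in the frame of pattern_small between -0.035 and 0.035 m and x of small_c_mid in the frame of tray between -0.125 and 0.057 m and height (world z) of small_c_mid between 0.011 and 0.0145 m and y of small_d_mid in the frame of pattern_small between -0.035 and 0.035 m and x of small_d_mid in the frame of tray between -0.125 and 0.057 m and height (world z) of small_d_mid between 0.011 and 0.0145 m and height (world z) of pen_mid between 0 and 0.008 m and (x of pen_mid in the frame of tray above 0.131 m or x of pen_mid in the frame of tray below -0.131 m or y of pen_mid in the frame of tray above 0.123 m or y of pen_mid in the frame of tray below -0.123 m)); the robot touches nothing.
It fails at once if the sample jar is moved by more than 3 cm (distance of jar from where it was at the start of the episode above 0.03 m).
It fails at once if the tape measure is moved by more than 3 cm (distance of tape from where it was at the start of the episode above 0.03 m).
It fails at once if the second sample jar is moved by more than 3 cm (distance of jar_b from where it was at the start of the episode above 0.03 m).
Of large_a, large_b, middle_a, middle_b, middle_c, small_a, small_b, small_c, small_d only 7 to 9 are there at a start; the rules pass over those that are not, and their reading is None.
At some moment in a run one of large_a, large_b, middle_a, middle_b, middle_c, small_a, small_b, small_c, small_d may be knocked a few centimetres aside while the robot is not near it.
It also fails if it takes over 210 s, if anything falls off the work surface, if the arm or the gripper's body presses on something with over 40 N, if the wrist force passes 120 N, or if a joint passes its speed limit or range.

## Working session

There is one attempt and no reset: what is moved stays moved. The work goes in short steps, Python scripts to look and compute and a shell command to move; the robot and the scene stay as the last step left them, time stands still between calls to the robot, and variables do not carry over. Pictures are saved under pics/ and viewed, at most 14 in all, crops included, and the job is handed in when it is done.

```bash
mkdir -p pics
cat > h.py <<'E'
import numpy as np, cv2
from cell import robot, viewer
def snap(name,fn=None):
    d=viewer.get_image(name)
    if fn: cv2.imwrite('pics/'+fn,cv2.cvtColor(d['image'],cv2.COLOR_RGB2BGR))
    return d
def K(d):
    f=d['image'].shape[0]/2/np.tan(np.radians(d['fov_y'])/2)
    return np.array([[f,0,d['cx']],[0,f,d['cy']],[0,0,1]])
def ray(d,uv,z):
    R=cv2.Rodrigues(np.array(d['rvec'],float))[0];t=np.array(d['tvec'],float)
    uv=np.atleast_2d(uv).astype(float)
    c=-R.T@t; v=(R.T@np.linalg.inv(K(d))@np.c_[uv,np.ones(len(uv))].T).T
    s=(z-c[2])/v[:,2]
    return c+v*s[:,None]
def proj(d,P):
    return cv2.projectPoints(np.atleast_2d(P).astype(float),np.array(d['rvec'],float),np.array(d['tvec'],float),K(d),None)[0][:,0]
E
python3 - <<'E'
from h import *
for n in('top','scene'):
    d=snap(n,n+'0.png'); print(n,{k:v for k,v in d.items() if k!='image'})
s=robot.read_state(); print(s)
E
```

```text
top {'fov_y': 52.572776178123746, 'cx': 321.7847976500424, 'cy': 198.82975180932024, 'rvec': array([ 2.18795419, -2.15484053,  0.11531114]), 'tvec': array([  18.49415847,  532.74788336, 1377.5586811 ])}
scene {'fov_y': 51.81559995171224, 'cx': 323.4208986984266, 'cy': 202.2116366791427, 'rvec': array([ 2.13805657, -0.45444594,  0.25193324]), 'tvec': array([-481.72518766,  150.83510566,  915.40270423])}
{'time': 0.1, 'joint_pos': array([-1.35959564e+00,  3.13962280e-01,  4.51150879e-02,  1.30361288e+00,
        3.58675022e-05,  1.43119519e+00]), 'qvel': array([ 0.0004886 , -0.00066445,  0.0040959 , -0.00056337, -0.00035611,
       -0.00054733]), 'joint_torque': array([ 2.14086205e-03, -4.81723022e+01,  2.99245119e+01,  1.27612276e-02,
       -2.11979341e-04, -2.86049051e-07]), 'tcp_pos': array([ 197.50494369, -539.53827012,  230.48620973]), 'orientation': array([-8.31980235e-04,  9.84656320e-01,  1.74502837e-01, -1.18521967e-05]), 'wrist_force': array([-0.02216533, -1.34283447,  0.02437325]), 'ft_torque': array([-0.01148695,  0.01262333,  0.03126638]), 'finger_force': 0.0, 'opening': 85.53296610695834}
```

View pics/top0.png

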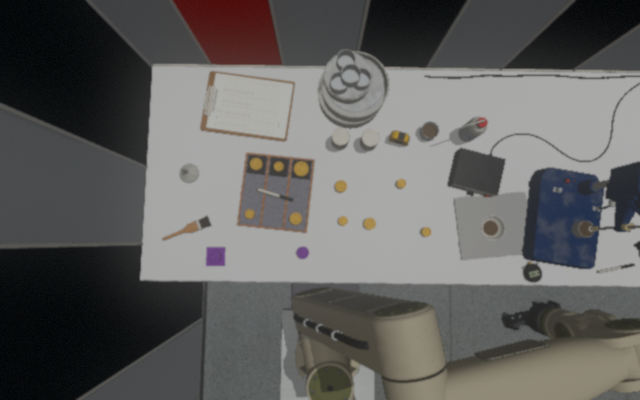

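View pics/scene0.png

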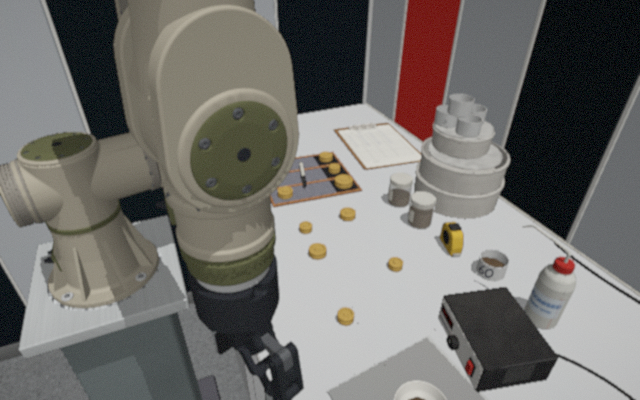

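The top view shows the tray at about (277,192) with patterns at (256,164), (279,166) and (301,169), and the pen at (276,195). There are two loose weights in the tray, at (250,214) and (296,218), and five on the worktop. The jars (340,139), (370,140) and tape (400,138) stand beyond. Next I measure them.

```bash
cat >> h.py <<'E'
def blobs(d,z=18,lo=(12,110,90),hi=(30,255,255),amin=25,amax=400):
    hsv=cv2.cvtColor(d['image'],cv2.COLOR_RGB2HSV)
    m=cv2.inRange(hsv,lo,hi)
    n,l,st,c=cv2.connectedComponentsWithStats(m)
    out=[]
    for i in range(1,n):
        if amin<st[i,4]<amax:
            P=ray(d,c[i],z)[0]
            f=K(d)[0,0];R=cv2.Rodrigues(np.array(d['rvec'],float))[0]
            dep=(R@P+np.array(d['tvec'],float))[2]
            out.append((c[i].round(1).tolist(),P[:2].round(1).tolist(),int(st[i,4]),round(2*np.sqrt(st[i,4]/np.pi)*dep/f,1)))
    return out,m
E
python3 - <<'E'
from h import *
d=snap('top')
bl,m=blobs(d)
for b in bl: print(b)
im=cv2.cvtColor(d['image'],cv2.COLOR_RGB2BGR)
cv2.imwrite('pics/crop0.png',cv2.resize(im[120:270,225:450],None,fx=3.5,fy=3.5,interpolation=cv2.INTER_CUBIC))
hsv=cv2.cvtColor(im,cv2.COLOR_BGR2HSV)
for p in [(186,341),(195,262),(205,258),(170,246),(230,272),(197,286)]: print(p,hsv[p])
# tray: not-white region
m=((hsv[...,2]<150)|(hsv[...,1]>60)).astype('uint8'); m[:, :225]=0;m[:,320:]=0;m[:148]=0;m[238:]=0
c=max(cv2.findContours(m,cv2.RETR_EXTERNAL,cv2.CHAIN_APPROX_NONE)[0],key=cv2.contourArea)
r=cv2.minAreaRect(c); B=cv2.boxPoints(r); P=ray(d,B,8); print(r,P.round(1)); print(P.mean(0),np.linalg.norm(P[1]-P[0]),np.linalg.norm(P[2]-P[1]))
E
```

```text
([394.9, 134.7], [766.2, -229.8], 48, np.float64(27.8))
([405.9, 138.2], [754.1, -268.8], 29, np.float64(21.6))
([255.5, 163.5], [654.5, 261.6], 121, np.float64(43.7))
([300.8, 168.2], [640.5, 102.0], 181, np.float64(53.4))
([278.4, 166.0], [647.0, 181.0], 76, np.float64(34.6))
([340.5, 185.8], [580.3, -38.3], 86, np.float64(36.7))
([400.7, 183.2], [592.7, -249.4], 51, np.float64(28.3))
([249.3, 213.7], [477.6, 277.8], 63, np.float64(31.1))
([295.2, 218.1], [464.5, 117.9], 102, np.float64(39.6))
([342.4, 220.4], [459.1, -46.1], 50, np.float64(27.7))
([369.1, 223.3], [450.4, -139.0], 86, np.float64(36.3))
([425.6, 231.6], [424.7, -335.0], 52, np.float64(28.2))
(186, 341) [ 21 141 166]
(195, 262) [170  14 111]
(205, 258) [120   9 109]
(170, 246) [11 32 89]
(230, 272) [ 20   5 164]
(197, 286) [13 40 76]
((275.2134094238281, 192.07928466796875), (70.67618560791016, 73.87869262695312), 6.340191841125488) [[438.3 324.4   8. ]
 [699.3 304.9   8. ]
 [675.1  54.8   8. ]
 [414.9  78.9   8. ]]
[556.89423469 190.76764116   8.        ] 261.7010627925248 251.27832926028643
```

View pics/crop0.png

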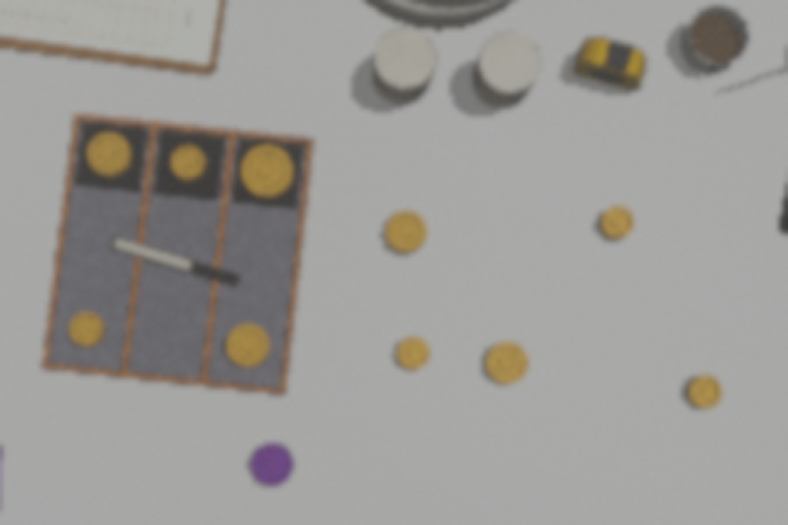

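All seven loose weights are identified. There are 4 small, which belong in the centre row, and 3 middle, which belong in the left row; the large ones are absent. Next I need the pen pose, the refined tray frame and a helper that works out shifts.

```bash
cat >> h.py <<'E'
def tool():
    s=robot.read_state(); q=s['orientation']
    from scipy.spatial.transform import Rotation as Ro
    R=Ro.from_quat([q[1],q[2],q[3],q[0]]).as_matrix()
    return s,R
def go(x,y,z,a=None):
    """print shift in tool axes (cm) after spinning tool x to heading a"""
    s,R=tool(); a0=np.arctan2(R[1,0],R[0,0])
    sp=0
    if a is not None: sp=-((a-a0+np.pi)%(2*np.pi)-np.pi)
    c,n=np.cos(sp),np.sin(sp)
    R2=R@np.array([[c,-n,0],[n,c,0],[0,0,1]])
    dl=R2.T@(np.array([x,y,z])-s['tcp_pos'])/10
    print('t',round(s['time'],1),'tcp',s['tcp_pos'].round(1),'a',round(a0,3),'q',s['joint_pos'].round(2),'open',round(s['opening'],1),'-> spin',round(sp,3),'xyz',dl.round(2))
E
python3 - <<'E'
from h import *
d=snap('top')
R=cv2.Rodrigues(np.array(d['rvec'],float))[0];print('cam',-R.T@d['tvec'])
pp=ray(d,[(255.5,163.5),(278.4,166.0),(300.8,168.2)],24)[:,:2]
u=pp[2]-pp[0]; ty=-u/np.linalg.norm(u); tx=np.array([ty[1],-ty[0]])
o=pp.mean(0)-90*tx
print('rows',pp.round(1),'tray origin by patterns',o,'yaw',np.arctan2(tx[1],tx[0]))
for c in [(249.3,213.7),(295.2,218.1)]:
    w=ray(d,c,21)[0,:2]; print('in tray',w,(w-o)@tx,(w-o)@ty)
# pen: pixels brighter/darker than floor in the box
g=cv2.cvtColor(d['image'],cv2.COLOR_RGB2GRAY)
hsv=cv2.cvtColor(d['image'],cv2.COLOR_RGB2HSV)
b=np.zeros_like(g); b[186:204,254:298]=1
lt=(g>135)&(b>0); dk=(g<75)&(b>0)
for m in(lt,dk):
    ys,xs=np.nonzero(m); print(len(xs),xs.min(),xs.max(),ys.min(),ys.max())
ys,xs=np.nonzero(lt|dk)
r=cv2.minAreaRect(np.c_[xs,ys].astype(np.float32)); print(r)
B=ray(d,cv2.boxPoints(r),17)[:,:2]; print(B.round(1),B.mean(0))
vx,vy,_,_=cv2.fitLine(np.c_[xs,ys].astype(np.float32),cv2.DIST_L2,0,.01,.01).ravel()
p=ray(d,[(r[0][0]-20*vx,r[0][1]-20*vy),(r[0][0]+20*vx,r[0][1]+20*vy)],17)[:,:2]; print('pen dir',np.arctan2(*(p[1]-p[0])[::-1]))
E
```

```text
cam [ 390.01373321   31.97362112 1424.32343113]
rows [[653.5 260.7]
 [645.9 180.3]
 [639.4 101.7]] tray origin by patterns [556.64266587 188.89043913] yaw -0.08875918598453918
in tray [477.29229639 277.12497219] -86.8593520752823 80.85336677571385
in tray [464.46284664 117.7127965 ] -85.50757476229526 -79.06851801278184
44 259 278 189 195
30 281 291 196 200
((275.0500183105469, 194.35000610351562), (33.83636474609375, 2.5298216342926025), 18.434947967529297)
[[560.3 248. ]
 [568.8 245.5]
 [532.9 132.4]
 [524.5 135. ]] [546.64717171 190.21739304]
pen dir -1.8737150371362912
```

```bash
python3 -m handwheel '[{"xyz":[0,0,0],"spin":-0.14,"gripper":5},{"xyz":[0,0,0],"spin":-0.14,"gripper":5},{"xyz":[0,0,0],"spin":-0.14,"gripper":5},{"xyz":[0,0,0],"spin":-0.14,"gripper":5},{"xyz":[0,0,0],"spin":-0.14,"gripper":5}]' 30; python3 -m handwheel '[{"xyz":[0,0,0],"spin":-0.14,"gripper":5},{"xyz":[0,0,0],"spin":-0.08,"gripper":5},{"xyz":[0,0,0],"spin":0,"gripper":5}]'; python3 -c "
from h import *
go(546.6,190,100,1.268)"
```

```text
time: 0.7
tcp_pos: [197.6, -539.9, 231.0]
orientation: [-0.0, 0.864, 0.504, 0.0]
wrist_force: [-0.5, -0.2, -0.5]
opening: 50.3
finger_force: 0.0
time: 1.0
tcp_pos: [197.6, -539.9, 231.1]
orientation: [-0.0, 0.805, 0.594, 0.0]
wrist_force: [-0.4, -0.2, 0.1]
opening: 50.1
finger_force: 0.0
t 1.0 tcp [ 197.6 -539.9  231.1] a 1.271 q [-1.36  0.31  0.05  1.3  -0.    0.51] open 50.1 -> spin 0.003 xyz [80.07 11.55 13.13]
```

```bash
for i in 1; do python3 -m handwheel '[{"xyz":[4,0.58,0],"spin":0,"gripper":5},{"xyz":[4,0.58,0],"spin":0,"gripper":5},{"xyz":[4,0.58,0],"spin":0,"gripper":5},{"xyz":[4,0.58,0],"spin":0,"gripper":5},{"xyz":[4,0.58,0],"spin":0,"gripper":5}]' |tail -1; python3 -m handwheel '[{"xyz":[4,0.58,0],"spin":0,"gripper":5},{"xyz":[4,0.58,0],"spin":0,"gripper":5},{"xyz":[4,0.58,0],"spin":0,"gripper":5},{"xyz":[4,0.58,0],"spin":0,"gripper":5},{"xyz":[4,0.58,0],"spin":0,"gripper":5}]'|tail -1; python3 -m handwheel '[{"xyz":[4,0.58,0],"spin":0,"gripper":5},{"xyz":[4,0.58,0],"spin":0,"gripper":5},{"xyz":[4,0.58,0],"spin":0,"gripper":5},{"xyz":[4,0.58,0],"spin":0,"gripper":5},{"xyz":[4,0.58,0],"spin":0,"gripper":5}]'|tail -1; python3 -m handwheel '[{"xyz":[4,0.58,0],"spin":0,"gripper":5},{"xyz":[4,0.58,0],"spin":0,"gripper":5},{"xyz":[4,0.58,3],"spin":0,"gripper":5},{"xyz":[4,0.58,3],"spin":0,"gripper":5},{"xyz":[4,0.58,3],"spin":0,"gripper":5}]';done; python3 -c "
from h import *
go(546.6,190,8,1.268); snap('scene','s1.png')"
```

```text
finger_force: 0.0
finger_force: 0.0
finger_force: 0.0
time: 3.0
tcp_pos: [545.2, 191.0, 141.0]
orientation: [0.0, 0.805, 0.593, 0.0]
wrist_force: [0.7, -0.8, 0.8]
opening: 50.3
finger_force: 0.0
t 3.0 tcp [545.2 191.  141. ] a 1.269 q [ 0.2   0.36 -0.11  1.1  -0.    2.07] open 50.3 -> spin 0.001 xyz [-0.05  0.15 13.3 ]
```

View pics/s1.png

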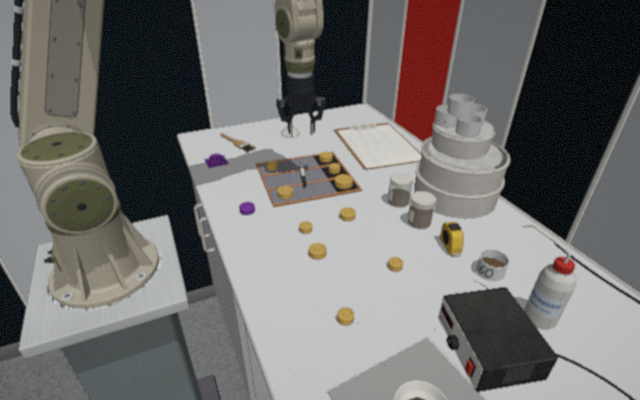

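The scene view shows the gripper at (302,115), hovering above the pen at (303,176), with nothing else moved. Now I grasp the pen.

```bash
python3 -m handwheel '[{"xyz":[0,0.15,4],"spin":0,"gripper":5},{"xyz":[0,0,4],"spin":0,"gripper":5},{"xyz":[0,0,3],"spin":0,"gripper":5},{"xyz":[0,0,2.3],"spin":0,"gripper":5},{"xyz":[0,0,0],"spin":0,"gripper":5}]' 25; python3 -m handwheel '[{"xyz":[0,0,0],"spin":0,"gripper":0.5},{"xyz":[0,0,0],"spin":0,"gripper":0.5},{"xyz":[0,0,0],"spin":0,"gripper":0.5},{"xyz":[0,0,0],"spin":0,"gripper":0.5},{"xyz":[0,0,0],"spin":0,"gripper":0.5}]';python3 -m handwheel '[{"xyz":[0,0,0],"spin":0,"gripper":0.5},{"xyz":[0,0,-2],"spin":0,"gripper":0.5},{"xyz":[0,0,-3],"spin":0,"gripper":0.5},{"xyz":[0,0,-4],"spin":0,"gripper":0.5},{"xyz":[0,0,0],"spin":0,"gripper":0.5}]'; python3 -c "
from h import *
go(530,380,98,3.05)"
```

```text
time: 3.55
tcp_pos: [542.7, 188.1, 5.3]
orientation: [-0.002, 0.805, 0.593, -0.003]
wrist_force: [-0.9, 0.1, -0.6]
opening: 50.1
finger_force: 0.0
time: 4.05
tcp_pos: [547.5, 189.0, 10.8]
orientation: [0.001, 0.805, 0.593, 0.002]
wrist_force: [-0.3, -0.2, 6.8]
opening: 11.4
finger_force: 27.8
time: 4.55
tcp_pos: [549.8, 189.6, 105.0]
orientation: [0.002, 0.805, 0.593, 0.005]
wrist_force: [1.0, 0.1, 0.2]
opening: 11.4
finger_force: 27.1
t 4.5 tcp [549.8 189.6 105. ] a 1.271 q [ 0.19  0.38 -0.17  1.01 -0.    2.06] open 11.4 -> spin -1.779 xyz [ 3.72 18.78  0.72]
```

```bash
python3 -m handwheel '[{"xyz":[0,0,0],"spin":-0.137,"gripper":0.5},{"xyz":[0,0,0],"spin":-0.137,"gripper":0.5},{"xyz":[0,0,0],"spin":-0.137,"gripper":0.5},{"xyz":[0,0,0],"spin":-0.137,"gripper":0.5},{"xyz":[0,0,0],"spin":-0.137,"gripper":0.5}]'|tail -1; python3 -m handwheel '[{"xyz":[0,0,0],"spin":-0.137,"gripper":0.5},{"xyz":[0,0,0],"spin":-0.137,"gripper":0.5},{"xyz":[0,0,0],"spin":-0.137,"gripper":0.5},{"xyz":[0,0,0],"spin":-0.137,"gripper":0.5},{"xyz":[0,0,0],"spin":-0.137,"gripper":0.5}]'|tail -1;python3 -m handwheel '[{"xyz":[0,0,0],"spin":-0.137,"gripper":0.5},{"xyz":[0,0,0],"spin":-0.137,"gripper":0.5},{"xyz":[0,0,0],"spin":-0.135,"gripper":0.5},{"xyz":[0.7,3.8,0],"spin":0,"gripper":0.5},{"xyz":[0.7,3.8,0],"spin":0,"gripper":0.5}]'|tail -1; python3 -m handwheel '[{"xyz":[0.7,3.8,0],"spin":0,"gripper":0.5},{"xyz":[0.7,3.8,0],"spin":0,"gripper":0.5},{"xyz":[0.7,3.6,0],"spin":0,"gripper":0.5},{"xyz":[0,0,0],"spin":0,"gripper":0.5},{"xyz":[0,0,0],"spin":0,"gripper":0.5}]'; python3 -c "
from h import *
go(530,380,5,3.05); snap('top','t2.png')"
```

```text
finger_force: 27.1
finger_force: 27.1
finger_force: 27.1
time: 6.55
tcp_pos: [527.7, 379.8, 98.5]
orientation: [-0.0, 0.045, 0.999, -0.0]
wrist_force: [-0.3, 0.2, -0.2]
opening: 11.1
finger_force: 27.1
t 6.5 tcp [527.7 379.8  98.5] a 3.052 q [ 0.5   0.52  0.03  1.08 -0.    0.59] open 11.1 -> spin 0.002 xyz [-0.23  0.05  9.35]
```

View pics/t2.png

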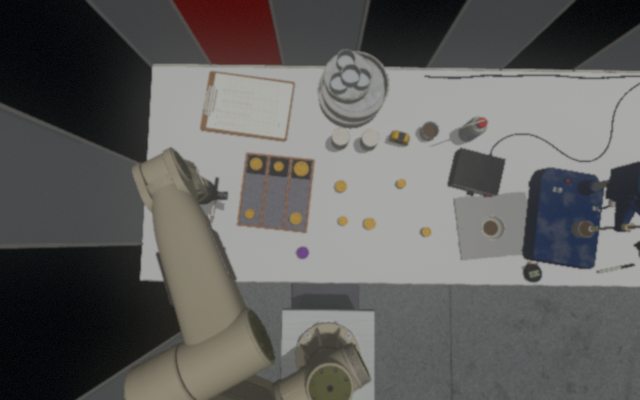

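The top view shows the pen off the tray and held at about (218,190), left of the tray. All the discs are where they were. I lay the pen down and go on to the first disc.

```bash
python3 -m handwheel '[{"xyz":[0,0,4],"spin":0,"gripper":0.5},{"xyz":[0,0,3],"spin":0,"gripper":0.5},{"xyz":[0,0,1.5],"spin":0,"gripper":0.5},{"xyz":[0,0,0.8],"spin":0,"gripper":0.5},{"xyz":[0,0,0],"spin":0,"gripper":0.5}]'; python3 -m handwheel '[{"xyz":[0,0,0],"spin":0,"gripper":0.5},{"xyz":[0,0,0],"spin":0,"gripper":3},{"xyz":[0,0,0],"spin":0,"gripper":3},{"xyz":[0,0,0],"spin":0,"gripper":3},{"xyz":[0,0,-3],"spin":0,"gripper":5}]';python3 -m handwheel '[{"xyz":[0,0,-4],"spin":0,"gripper":6},{"xyz":[0,0,-3],"spin":0,"gripper":6},{"xyz":[0,-4,0],"spin":0,"gripper":6},{"xyz":[0,-4,0],"spin":0,"gripper":6},{"xyz":[0,0,0],"spin":0,"gripper":6}]'; python3 -c "
from h import *
go(477.3,277.1,100,3.055)
go(464.5,117.7,100,3.055)
d=snap('top')
for b in blobs(d,20)[0]: print(b)"
```

```text
time: 7.1
tcp_pos: [528.0, 377.5, 4.9]
orientation: [-0.001, 0.047, 0.999, -0.001]
wrist_force: [-0.9, -0.5, -0.3]
opening: 11.4
finger_force: 27.1
time: 7.6
tcp_pos: [525.4, 377.7, 32.4]
orientation: [-0.003, 0.046, 0.999, -0.002]
wrist_force: [0.8, -0.4, 0.2]
opening: 43.4
finger_force: 0.0
time: 8.1
tcp_pos: [520.1, 295.9, 106.4]
orientation: [-0.0, 0.048, 0.999, -0.001]
wrist_force: [0.9, 0.9, 0.8]
opening: 59.7
finger_force: 0.0
t 8.1 tcp [520.1 295.9 106.4] a 3.046 q [ 0.38  0.42 -0.11  1.04 -0.    0.48] open 59.7 -> spin -0.009 xyz [ 4.1  -2.24  0.65]
t 8.1 tcp [520.1 295.9 106.4] a 3.046 q [ 0.38  0.42 -0.11  1.04 -0.    0.48] open 59.7 -> spin -0.009 xyz [  3.99 -18.23   0.68]
([394.9, 134.7], [765.8, -229.4], 48, np.float64(27.7))
([405.9, 138.2], [753.6, -268.4], 29, np.float64(21.5))
([255.7, 163.5], [654.2, 260.6], 125, np.float64(44.3))
([278.4, 165.9], [646.9, 180.8], 77, np.float64(34.8))
([300.8, 168.2], [639.9, 102.1], 179, np.float64(53.0))
([340.5, 185.8], [579.8, -38.1], 85, np.float64(36.4))
([400.7, 183.1], [592.7, -249.0], 50, np.float64(28.0))
([249.2, 213.7], [477.2, 277.6], 66, np.float64(31.8))
([295.3, 218.2], [464.2, 117.5], 105, np.float64(40.1))
([342.4, 220.4], [459.0, -46.0], 50, np.float64(27.7))
([369.1, 223.3], [450.3, -138.8], 86, np.float64(36.3))
([425.6, 231.6], [424.6, -334.5], 52, np.float64(28.2))
```

```bash
python3 -m handwheel '[{"xyz":[4.1,-2.2,0],"spin":-0.01,"gripper":6},{"xyz":[0,0,4],"spin":0,"gripper":6},{"xyz":[0,0,4],"spin":0,"gripper":6},{"xyz":[0,0,1.6],"spin":0,"gripper":6},{"xyz":[0,0,0],"spin":0,"gripper":6}]' 40; python3 -m handwheel '[{"xyz":[0,0,0],"spin":0,"gripper":2.5},{"xyz":[0,0,0],"spin":0,"gripper":2.5},{"xyz":[0,0,0],"spin":0,"gripper":2.5},{"xyz":[0,0,0],"spin":0,"gripper":2.5},{"xyz":[0,0,0],"spin":0,"gripper":2.5}]';python3 -m handwheel '[{"xyz":[0,0,-3],"spin":0,"gripper":2.5},{"xyz":[0,0,-3],"spin":0,"gripper":2.5},{"xyz":[-4,-2.7,0],"spin":0,"gripper":2.5},{"xyz":[-4,-2.7,0],"spin":0,"gripper":2.5},{"xyz":[-4,-2.7,0],"spin":0,"gripper":2.5}]'; python3 -m handwheel '[{"xyz":[0,0,0],"spin":0,"gripper":2.5},{"xyz":[0,0,0],"spin":0,"gripper":2.5}]'; python3 -c "
from h import *
go(591.6,186.5,10.5,3.055)"
```

```text
time: 8.65
tcp_pos: [475.9, 281.3, 7.2]
orientation: [-0.002, 0.04, 0.999, -0.001]
wrist_force: [-0.1, 0.1, -0.3]
opening: 60.0
finger_force: 0.0
time: 9.15
tcp_pos: [479.6, 282.2, 11.5]
orientation: [0.002, 0.041, 0.999, 0.001]
wrist_force: [-1.0, 0.4, 5.7]
opening: 31.7
finger_force: 40.2
time: 9.65
tcp_pos: [592.3, 190.3, 70.7]
orientation: [0.001, 0.04, 0.999, 0.0]
wrist_force: [1.5, 1.4, -1.3]
opening: 31.7
finger_force: 40.2
time: 9.85
tcp_pos: [591.7, 189.7, 69.5]
orientation: [-0.0, 0.042, 0.999, 0.0]
wrist_force: [-0.8, 0.7, -1.2]
opening: 31.8
finger_force: 40.2
t 9.8 tcp [591.7 189.7  69.5] a 3.057 q [ 0.18  0.49 -0.1   0.99  0.    0.27] open 31.8 -> spin 0.002 xyz [-0.02 -0.32  5.9 ]
```

```bash
python3 -m handwheel '[{"xyz":[0,-0.3,3],"spin":0,"gripper":2.5},{"xyz":[0,0,2],"spin":0,"gripper":2.5},{"xyz":[0,0,0.7],"spin":0,"gripper":2.5},{"xyz":[0,0,0],"spin":0,"gripper":2.5},{"xyz":[0,0,0],"spin":0,"gripper":2.5}]'; python3 -m handwheel '[{"xyz":[0,0,0],"spin":0,"gripper":5},{"xyz":[0,0,0],"spin":0,"gripper":5},{"xyz":[0,0,-2],"spin":0,"gripper":5},{"xyz":[0,0,-3],"spin":0,"gripper":6},{"xyz":[0,0,-3],"spin":0,"gripper":6}]';python3 -m handwheel '[{"xyz":[4,-2.6,0],"spin":0,"gripper":6},{"xyz":[4,-2.6,0],"spin":0,"gripper":6},{"xyz":[4,-2.6,0],"spin":0,"gripper":6},{"xyz":[0,0,0],"spin":0,"gripper":6},{"xyz":[0,0,0],"spin":0,"gripper":6}]'; python3 -c "
from h import *
d=snap('top')
for b in blobs(d,20)[0]: print(b)
go(464.4,117.5,10,3.055)"
```

```text
time: 10.35
tcp_pos: [590.3, 188.7, 13.4]
orientation: [0.0, 0.04, 0.999, 0.0]
wrist_force: [0.3, 0.3, -1.3]
opening: 31.9
finger_force: 40.3
time: 10.85
tcp_pos: [590.6, 187.9, 93.7]
orientation: [-0.0, 0.041, 0.999, -0.0]
wrist_force: [-0.9, 0.1, 0.6]
opening: 60.2
finger_force: 0.0
time: 11.35
tcp_pos: [464.3, 119.6, 93.5]
orientation: [0.001, 0.041, 0.999, 0.0]
wrist_force: [1.7, 0.1, -0.1]
opening: 60.0
finger_force: 0.0
([395.0, 134.8], [765.6, -229.6], 48, np.float64(27.7))
([405.8, 138.3], [753.4, -268.0], 30, np.float64(21.9))
([255.5, 163.5], [654.2, 261.2], 121, np.float64(43.6))
([278.4, 165.9], [646.9, 180.8], 77, np.float64(34.8))
([300.9, 168.2], [640.0, 101.7], 180, np.float64(53.2))
([275.8, 182.1], [589.4, 188.4], 63, np.float64(31.3))
([340.5, 185.8], [580.0, -38.2], 86, np.float64(36.6))
([400.7, 183.2], [592.4, -249.0], 51, np.float64(28.2))
([342.5, 220.4], [458.9, -46.3], 51, np.float64(27.9))
([369.1, 223.4], [450.2, -138.7], 88, np.float64(36.7))
([190.4, 228.1], [424.3, 478.8], 47, np.float64(26.7))
([425.6, 231.6], [424.6, -334.5], 52, np.float64(28.2))
t 11.4 tcp [466.2 120.   93.9] a 3.059 q [ 0.08  0.22 -0.43  0.92  0.    0.17] open 59.8 -> spin 0.004 xyz [ 0.18 -0.27  8.39]
```

```bash
python3 -m handwheel '[{"xyz":[0.2,-0.3,4],"spin":0,"gripper":6.5},{"xyz":[0,0,3],"spin":0,"gripper":6.5},{"xyz":[0,0,1.3],"spin":0,"gripper":6.5},{"xyz":[0,0,0],"spin":0,"gripper":6.5},{"xyz":[0,0,0],"spin":0,"gripper":6.5}]' 40; python3 -m handwheel '[{"xyz":[0,0,0],"spin":0,"gripper":3},{"xyz":[0,0,0],"spin":0,"gripper":3},{"xyz":[0,0,0],"spin":0,"gripper":3},{"xyz":[0,0,0],"spin":0,"gripper":3},{"xyz":[0,0,0],"spin":0,"gripper":3}]';python3 -m handwheel '[{"xyz":[0,0,-3],"spin":0,"gripper":3},{"xyz":[0,0,-3],"spin":0,"gripper":3},{"xyz":[-2.8,4,0],"spin":0,"gripper":3},{"xyz":[-2.8,4,0],"spin":0,"gripper":3},{"xyz":[-2.8,4,0],"spin":0,"gripper":3}]'; python3 -m handwheel '[{"xyz":[-2.7,4,0],"spin":0,"gripper":3},{"xyz":[0,0,0],"spin":0,"gripper":3},{"xyz":[0,0,0],"spin":0,"gripper":3}]'; python3 -c "
from h import *
go(588.5,267,12,3.055)"
```

```text
time: 11.9
tcp_pos: [464.4, 117.5, 10.3]
orientation: [0.001, 0.041, 0.999, 0.0]
wrist_force: [0.5, -0.7, 0.0]
opening: 65.3
finger_force: 0.0
time: 12.4
tcp_pos: [464.4, 117.3, 11.4]
orientation: [0.002, 0.041, 0.999, 0.0]
wrist_force: [0.7, 0.2, 5.7]
opening: 41.1
finger_force: 40.2
time: 12.9
tcp_pos: [557.3, 231.0, 70.7]
orientation: [0.001, 0.041, 0.999, 0.0]
wrist_force: [1.1, 0.1, -1.6]
opening: 40.8
finger_force: 41.9
time: 13.2
tcp_pos: [586.0, 268.2, 68.7]
orientation: [-0.001, 0.04, 0.999, -0.0]
wrist_force: [-0.7, -0.8, -2.5]
opening: 40.9
finger_force: 41.9
t 13.2 tcp [586.  268.2  68.7] a 3.061 q [ 0.3   0.53 -0.03  1.01 -0.    0.39] open 40.9 -> spin 0.006 xyz [-0.27 -0.09  5.67]
```

```bash
python3 -m handwheel '[{"xyz":[-0.2,-0.1,3],"spin":0,"gripper":3},{"xyz":[0,0,2],"spin":0,"gripper":3},{"xyz":[0,0,0.6],"spin":0,"gripper":3},{"xyz":[0,0,0],"spin":0,"gripper":3},{"xyz":[0,0,0],"spin":0,"gripper":3}]'; python3 -m handwheel '[{"xyz":[0,0,0],"spin":0,"gripper":6},{"xyz":[0,0,0],"spin":0,"gripper":6},{"xyz":[0,0,-2],"spin":0,"gripper":6},{"xyz":[0,0,-3],"spin":0,"gripper":6},{"xyz":[0,0,-3],"spin":0,"gripper":6}]';python3 -m handwheel '[{"xyz":[1.3,-4,0],"spin":0,"gripper":6},{"xyz":[1.3,-4,0],"spin":0,"gripper":6},{"xyz":[1.3,-4,0],"spin":0,"gripper":6},{"xyz":[1.3,-4,0],"spin":0,"gripper":6},{"xyz":[1.3,-4,0],"spin":0,"gripper":6}]';python3 -m handwheel '[{"xyz":[1.3,-4,0],"spin":0,"gripper":6},{"xyz":[1.3,-4,0],"spin":0,"gripper":6},{"xyz":[1.1,-4.3,0],"spin":0,"gripper":6},{"xyz":[0,0,0],"spin":0,"gripper":6},{"xyz":[0,0,0],"spin":0,"gripper":6}]'; python3 -c "
from h import *
d=snap('top')
for b in blobs(d,20)[0]: print(b)
go(459.1,-46.2,6,3.055)"
```

```text
time: 13.7
tcp_pos: [588.6, 265.9, 15.0]
orientation: [0.001, 0.041, 0.999, 0.0]
wrist_force: [-0.3, 0.4, -2.0]
opening: 41.2
finger_force: 42.0
time: 14.2
tcp_pos: [588.3, 266.4, 95.3]
orientation: [0.0, 0.041, 0.999, 0.0]
wrist_force: [1.0, 1.1, -0.3]
opening: 59.9
finger_force: 0.0
time: 14.7
tcp_pos: [507.1, 71.1, 95.0]
orientation: [0.001, 0.041, 0.999, -0.0]
wrist_force: [1.9, -0.6, 0.3]
opening: 60.1
finger_force: 0.0
time: 15.2
tcp_pos: [460.7, -48.4, 94.9]
orientation: [0.001, 0.042, 0.999, -0.0]
wrist_force: [-0.1, 0.4, 0.6]
opening: 60.0
finger_force: 0.0
([395.0, 134.6], [766.1, -229.7], 48, np.float64(27.7))
([405.8, 138.3], [753.4, -268.0], 30, np.float64(21.9))
([255.6, 163.5], [654.3, 261.1], 122, np.float64(43.8))
([300.9, 168.2], [640.1, 101.7], 182, np.float64(53.5))
([278.4, 166.0], [646.7, 180.8], 76, np.float64(34.6))
([253.5, 182.1], [588.1, 266.3], 104, np.float64(40.2))
([275.8, 182.2], [589.2, 188.2], 64, np.float64(31.6))
([338.7, 184.7], [583.9, -31.9], 48, np.float64(27.4))
([400.6, 183.2], [592.3, -248.8], 52, np.float64(28.5))
([189.9, 228.0], [424.6, 480.7], 28, np.float64(20.6))
([425.6, 231.6], [424.6, -334.5], 52, np.float64(28.2))
t 15.2 tcp [460.9 -47.5  94.7] a 3.059 q [-0.28  0.19 -0.47  0.91  0.   -0.19] open 59.8 -> spin 0.004 xyz [0.21 0.12 8.87]
```

```bash
python3 -m handwheel '[{"xyz":[0.2,0.1,4],"spin":0,"gripper":6},{"xyz":[0,0,3],"spin":0,"gripper":6},{"xyz":[0,0,1.8],"spin":0,"gripper":6},{"xyz":[0,0,0],"spin":0,"gripper":6},{"xyz":[0,0,0],"spin":0,"gripper":6}]' 40; python3 -m handwheel '[{"xyz":[0,0,0],"spin":0,"gripper":2.5},{"xyz":[0,0,0],"spin":0,"gripper":2.5},{"xyz":[0,0,0],"spin":0,"gripper":2.5},{"xyz":[0,0,0],"spin":0,"gripper":2.5},{"xyz":[0,0,0],"spin":0,"gripper":2.5}]';python3 -m handwheel '[{"xyz":[0,0,-4],"spin":0,"gripper":2.5},{"xyz":[0,0,-3],"spin":0,"gripper":2.5},{"xyz":[-1.1,4,0],"spin":0,"gripper":2.5},{"xyz":[-1.1,4,0],"spin":0,"gripper":2.5},{"xyz":[-1.1,4,0],"spin":0,"gripper":2.5}]'; python3 -m handwheel '[{"xyz":[-1.1,4,0],"spin":0,"gripper":2.5},{"xyz":[-1.1,4,0],"spin":0,"gripper":2.5},{"xyz":[-1.2,4.3,0],"spin":0,"gripper":2.5},{"xyz":[0,0,0],"spin":0,"gripper":2.5},{"xyz":[0,0,0],"spin":0,"gripper":2.5}]'; python3 -c "
from h import *
go(546.7,190.4,12,3.055)"
```

```text
time: 15.75
tcp_pos: [458.7, -45.1, 6.2]
orientation: [-0.0, 0.04, 0.999, 0.0]
wrist_force: [-0.0, -0.2, -0.3]
opening: 59.9
finger_force: 0.0
time: 16.25
tcp_pos: [459.7, -46.2, 7.5]
orientation: [0.002, 0.041, 0.999, -0.0]
wrist_force: [-0.7, 0.7, 4.9]
opening: 31.9
finger_force: 39.2
time: 16.75
tcp_pos: [502.1, 71.8, 77.2]
orientation: [0.001, 0.042, 0.999, -0.0]
wrist_force: [0.4, -0.7, -1.4]
opening: 32.5
finger_force: 40.5
time: 17.25
tcp_pos: [544.9, 191.6, 76.0]
orientation: [0.0, 0.04, 0.999, -0.0]
wrist_force: [-0.3, -0.7, -1.2]
opening: 32.0
finger_force: 40.5
t 17.2 tcp [544.9 191.6  76. ] a 3.062 q [ 0.2   0.41 -0.21  0.95 -0.    0.28] open 32.0 -> spin 0.007 xyz [-0.19 -0.1   6.4 ]
```

```bash
python3 -m handwheel '[{"xyz":[-0.2,-0.1,3],"spin":0,"gripper":2.5},{"xyz":[0,0,2.5],"spin":0,"gripper":2.5},{"xyz":[0,0,0.8],"spin":0,"gripper":2.5},{"xyz":[0,0,0],"spin":0,"gripper":2.5},{"xyz":[0,0,0],"spin":0,"gripper":2.5}]'; python3 -m handwheel '[{"xyz":[0,0,0],"spin":0,"gripper":5},{"xyz":[0,0,0],"spin":0,"gripper":5},{"xyz":[0,0,-2],"spin":0,"gripper":5},{"xyz":[0,0,-3],"spin":0,"gripper":6},{"xyz":[0,0,-3],"spin":0,"gripper":6}]';python3 -m handwheel '[{"xyz":[0.9,-4.2,0],"spin":0,"gripper":6},{"xyz":[0.9,-4.2,0],"spin":0,"gripper":6},{"xyz":[0.9,-4.2,0],"spin":0,"gripper":6},{"xyz":[0.9,-4.2,0],"spin":0,"gripper":6},{"xyz":[0.8,-4.2,0],"spin":0,"gripper":6}]';python3 -m handwheel '[{"xyz":[0.8,-4.2,0],"spin":0,"gripper":6},{"xyz":[0.8,-4.2,0],"spin":0,"gripper":6},{"xyz":[0.8,-4.2,0],"spin":0,"gripper":6},{"xyz":[0,0,0],"spin":0,"gripper":6.5},{"xyz":[0,0,0],"spin":0,"gripper":6.5}]'; python3 -c "
from h import *
d=snap('top')
for b in blobs(d,20)[0]: print(b)
go(450.2,-138.7,6,3.055)"
```

```text
time: 17.75
tcp_pos: [547.0, 188.6, 13.6]
orientation: [0.0, 0.042, 0.999, -0.0]
wrist_force: [0.7, -0.8, -1.4]
opening: 32.0
finger_force: 40.6
time: 18.25
tcp_pos: [546.6, 189.3, 93.8]
orientation: [-0.0, 0.041, 0.999, -0.0]
wrist_force: [0.5, 0.5, -0.4]
opening: 59.9
finger_force: 0.0
time: 18.75
tcp_pos: [485.4, -17.7, 93.6]
orientation: [0.001, 0.041, 0.999, -0.0]
wrist_force: [0.2, 0.4, 1.2]
opening: 59.8
finger_force: 0.0
time: 19.25
tcp_pos: [451.6, -140.9, 93.4]
orientation: [0.0, 0.042, 0.999, -0.0]
wrist_force: [0.8, 0.5, -0.4]
opening: 64.8
finger_force: 0.0
([394.9, 134.7], [765.6, -229.1], 49, np.float64(28.0))
([405.8, 138.3], [753.4, -268.0], 30, np.float64(21.9))
([255.6, 163.5], [654.2, 261.0], 123, np.float64(44.0))
([300.8, 168.3], [639.8, 101.8], 181, np.float64(53.3))
([278.4, 166.0], [646.7, 180.8], 76, np.float64(34.6))
([253.6, 182.1], [588.2, 265.9], 104, np.float64(40.2))
([275.8, 182.2], [589.1, 188.5], 63, np.float64(31.3))
([340.5, 185.9], [579.8, -38.1], 87, np.float64(36.8))
([400.6, 183.3], [592.0, -248.6], 53, np.float64(28.8))
([275.2, 194.5], [545.8, 189.2], 63, np.float64(31.2))
([425.7, 231.5], [425.0, -334.9], 55, np.float64(29.0))
t 19.3 tcp [ 451.7 -139.9   93.2] a 3.059 q [-0.47  0.21 -0.45  0.91  0.   -0.39] open 65.0 -> spin 0.004 xyz [0.16 0.11 8.72]
```

```bash
python3 -m handwheel '[{"xyz":[0.2,0.1,4],"spin":0,"gripper":6.5},{"xyz":[0,0,3],"spin":0,"gripper":6.5},{"xyz":[0,0,1.7],"spin":0,"gripper":6.5},{"xyz":[0,0,0],"spin":0,"gripper":6.5},{"xyz":[0,0,0],"spin":0,"gripper":6.5}]' 40; python3 -m handwheel '[{"xyz":[0,0,0],"spin":0,"gripper":3},{"xyz":[0,0,0],"spin":0,"gripper":3},{"xyz":[0,0,0],"spin":0,"gripper":3},{"xyz":[0,0,0],"spin":0,"gripper":3},{"xyz":[0,0,0],"spin":0,"gripper":3}]';python3 -m handwheel '[{"xyz":[0,0,-4],"spin":0,"gripper":3},{"xyz":[0,0,-3],"spin":0,"gripper":3},{"xyz":[-0.5,4.2,0],"spin":0,"gripper":3},{"xyz":[-0.5,4.2,0],"spin":0,"gripper":3},{"xyz":[-0.5,4.2,0],"spin":0,"gripper":3}]'; python3 -m handwheel '[{"xyz":[-0.5,4.2,0],"spin":0,"gripper":3},{"xyz":[-0.5,4.2,0],"spin":0,"gripper":3},{"xyz":[-0.5,4.2,0],"spin":0,"gripper":3},{"xyz":[-0.5,4.1,0],"spin":0,"gripper":3},{"xyz":[-0.5,4.1,0],"spin":0,"gripper":3}]';python3 -m handwheel '[{"xyz":[-0.4,4.1,0],"spin":0,"gripper":3},{"xyz":[-0.4,4.1,0],"spin":0,"gripper":3},{"xyz":[0,0,0],"spin":0,"gripper":3},{"xyz":[0,0,0],"spin":0,"gripper":3}]'; python3 -c "
from h import *
go(533.7,271.8,12,3.055)"
```

```text
time: 19.8
tcp_pos: [450.0, -137.5, 6.1]
orientation: [-0.0, 0.04, 0.999, 0.0]
wrist_force: [0.6, 0.4, 0.4]
opening: 65.2
finger_force: 0.0
time: 20.3
tcp_pos: [451.2, -139.3, 7.7]
orientation: [0.002, 0.041, 0.999, -0.001]
wrist_force: [-0.4, 0.6, 4.7]
opening: 40.9
finger_force: 39.7
time: 20.8
tcp_pos: [475.7, -13.4, 77.2]
orientation: [0.001, 0.042, 0.999, -0.0]
wrist_force: [1.0, -0.3, -3.1]
opening: 40.8
finger_force: 42.0
time: 21.3
tcp_pos: [517.1, 192.8, 76.7]
orientation: [0.001, 0.041, 0.999, 0.0]
wrist_force: [1.5, 0.1, -1.8]
opening: 41.2
finger_force: 42.0
time: 21.7
tcp_pos: [531.3, 273.0, 76.1]
orientation: [0.0, 0.04, 0.999, -0.0]
wrist_force: [0.4, -0.6, -3.0]
opening: 41.1
finger_force: 42.0
t 21.7 tcp [531.3 273.   76.1] a 3.062 q [ 0.34  0.44 -0.16  0.97 -0.    0.42] open 41.1 -> spin 0.007 xyz [-0.25 -0.1   6.41]
```

```bash
python3 -m handwheel '[{"xyz":[-0.2,-0.1,3],"spin":0,"gripper":3},{"xyz":[0,0,2.5],"spin":0,"gripper":3},{"xyz":[0,0,0.8],"spin":0,"gripper":3},{"xyz":[0,0,0],"spin":0,"gripper":3},{"xyz":[0,0,0],"spin":0,"gripper":3}]'; python3 -m handwheel '[{"xyz":[0,0,0],"spin":0,"gripper":6},{"xyz":[0,0,0],"spin":0,"gripper":6},{"xyz":[0,0,-2],"spin":0,"gripper":6},{"xyz":[0,0,-3],"spin":0,"gripper":6},{"xyz":[0,0,-3],"spin":0,"gripper":6}]';python3 -m handwheel '[{"xyz":[-0.9,-3.8,0],"spin":0,"gripper":6},{"xyz":[-0.9,-3.8,0],"spin":0,"gripper":6},{"xyz":[-0.9,-3.8,0],"spin":0,"gripper":6},{"xyz":[-0.9,-3.8,0],"spin":0,"gripper":6},{"xyz":[-0.9,-3.8,0],"spin":0,"gripper":6}]';python3 -m handwheel '[{"xyz":[-0.9,-3.8,0],"spin":0,"gripper":6},{"xyz":[-0.9,-3.8,0],"spin":0,"gripper":6},{"xyz":[-0.9,-3.9,0],"spin":0,"gripper":6},{"xyz":[0,0,0],"spin":0,"gripper":6.5},{"xyz":[0,0,0],"spin":0,"gripper":6.5}]'; python3 -c "
from h import *
d=snap('top')
for b in blobs(d,20)[0]: print(b)
go(579.8,-38.1,6,3.055)"
```

```text
time: 22.2
tcp_pos: [533.7, 269.9, 13.6]
orientation: [0.0, 0.042, 0.999, -0.0]
wrist_force: [-0.1, -0.5, -2.1]
opening: 40.9
finger_force: 42.0
time: 22.7
tcp_pos: [533.3, 270.7, 93.9]
orientation: [-0.0, 0.041, 0.999, -0.0]
wrist_force: [0.3, -0.4, 0.6]
opening: 60.0
finger_force: 0.0
time: 23.2
tcp_pos: [563.3, 76.3, 93.7]
orientation: [0.001, 0.041, 0.999, -0.0]
wrist_force: [1.1, 0.2, 0.7]
opening: 60.1
finger_force: 0.0
time: 23.7
tcp_pos: [580.5, -40.1, 93.3]
orientation: [0.0, 0.042, 0.999, 0.0]
wrist_force: [-0.8, 0.4, -0.3]
opening: 65.2
finger_force: 0.0
([394.8, 134.7], [765.7, -229.0], 51, np.float64(28.6))
([405.8, 138.3], [753.4, -268.0], 30, np.float64(21.9))
([255.6, 163.6], [654.1, 261.1], 122, np.float64(43.8))
([278.4, 166.1], [646.3, 180.9], 80, np.float64(35.5))
([300.9, 168.4], [639.3, 101.6], 190, np.float64(54.6))
([253.6, 182.2], [588.0, 266.0], 106, np.float64(40.6))
([275.8, 182.1], [589.4, 188.3], 65, np.float64(31.8))
([400.6, 183.2], [592.3, -248.8], 52, np.float64(28.5))
([275.4, 194.5], [545.9, 188.5], 68, np.float64(32.5))
([252.0, 197.9], [532.7, 269.9], 106, np.float64(40.5))
([190.2, 228.2], [424.2, 479.5], 30, np.float64(21.4))
([425.6, 231.6], [424.6, -334.5], 52, np.float64(28.2))
t 23.8 tcp [580.2 -39.   93.1] a 3.059 q [-0.21  0.4  -0.18  0.99  0.   -0.12] open 64.7 -> spin 0.004 xyz [0.05 0.08 8.71]
```

```bash
python3 -m handwheel '[{"xyz":[0,0.1,4],"spin":0,"gripper":6.5},{"xyz":[0,0,3],"spin":0,"gripper":6.5},{"xyz":[0,0,1.7],"spin":0,"gripper":6.5},{"xyz":[0,0,0],"spin":0,"gripper":6.5},{"xyz":[0,0,0],"spin":0,"gripper":6.5}]' 40; python3 -m handwheel '[{"xyz":[0,0,0],"spin":0,"gripper":3},{"xyz":[0,0,0],"spin":0,"gripper":3},{"xyz":[0,0,0],"spin":0,"gripper":3},{"xyz":[0,0,0],"spin":0,"gripper":3},{"xyz":[0,0,0],"spin":0,"gripper":3}]';python3 -m handwheel '[{"xyz":[0,0,-4],"spin":0,"gripper":3},{"xyz":[0,0,-3],"spin":0,"gripper":3},{"xyz":[1.6,3.8,0],"spin":0,"gripper":3},{"xyz":[1.6,3.8,0],"spin":0,"gripper":3},{"xyz":[1.6,3.8,0],"spin":0,"gripper":3}]'; python3 -m handwheel '[{"xyz":[1.6,3.8,0],"spin":0,"gripper":3},{"xyz":[1.6,3.8,0],"spin":0,"gripper":3},{"xyz":[1.6,3.8,0],"spin":0,"gripper":3},{"xyz":[1.6,3.8,0],"spin":0,"gripper":3},{"xyz":[1.6,3.9,0],"spin":0,"gripper":3}]';python3 -m handwheel '[{"xyz":[0,0,0],"spin":0,"gripper":3},{"xyz":[0,0,0],"spin":0,"gripper":3}]'; python3 -c "
from h import *
go(478.9,276.5,12,3.055)"
```

```text
time: 24.25
tcp_pos: [580.3, -36.8, 6.2]
orientation: [-0.0, 0.04, 0.999, 0.0]
wrist_force: [-0.2, 0.3, 0.9]
opening: 65.2
finger_force: 0.0
time: 24.75
tcp_pos: [581.8, -38.1, 7.9]
orientation: [0.002, 0.041, 0.999, -0.0]
wrist_force: [-0.7, 1.1, 5.8]
opening: 40.7
finger_force: 40.1
time: 25.25
tcp_pos: [541.7, 80.3, 76.8]
orientation: [0.001, 0.042, 0.999, 0.0]
wrist_force: [0.6, 0.3, -2.9]
opening: 40.6
finger_force: 41.9
time: 25.75
tcp_pos: [477.1, 277.9, 76.5]
orientation: [0.0, 0.041, 0.999, 0.0]
wrist_force: [1.2, 0.4, -2.6]
opening: 40.9
finger_force: 41.9
time: 25.95
tcp_pos: [477.3, 277.2, 76.2]
orientation: [0.0, 0.04, 0.999, -0.0]
wrist_force: [-0.2, -0.5, -2.5]
opening: 41.1
finger_force: 41.9
t 25.9 tcp [477.3 277.2  76.2] a 3.062 q [ 0.38  0.36 -0.28  0.93 -0.    0.46] open 41.1 -> spin 0.007 xyz [-0.16 -0.06  6.42]
```

```bash
python3 -m handwheel '[{"xyz":[-0.2,-0.1,3],"spin":0,"gripper":3},{"xyz":[0,0,2.5],"spin":0,"gripper":3},{"xyz":[0,0,0.8],"spin":0,"gripper":3},{"xyz":[0,0,0],"spin":0,"gripper":3},{"xyz":[0,0,0],"spin":0,"gripper":3}]'; python3 -m handwheel '[{"xyz":[0,0,0],"spin":0,"gripper":6},{"xyz":[0,0,0],"spin":0,"gripper":6},{"xyz":[0,0,-2],"spin":0,"gripper":6},{"xyz":[0,0,-3],"spin":0,"gripper":6},{"xyz":[0,0,-3],"spin":0,"gripper":6}]';python3 -m handwheel '[{"xyz":[-1.2,-4,0],"spin":0,"gripper":6},{"xyz":[-1.2,-4,0],"spin":0,"gripper":6},{"xyz":[-1.2,-4,0],"spin":0,"gripper":6},{"xyz":[-1.2,-4,0],"spin":0,"gripper":6},{"xyz":[-1.2,-4,0],"spin":0,"gripper":6}]'|tail -1;python3 -m handwheel '[{"xyz":[-1.2,-4,0],"spin":0,"gripper":6},{"xyz":[-1.2,-4,0],"spin":0,"gripper":6},{"xyz":[-1.2,-4,0],"spin":0,"gripper":6},{"xyz":[-1.2,-4,0],"spin":0,"gripper":6},{"xyz":[-1.2,-4,0],"spin":0,"gripper":6}]'|tail -1;python3 -m handwheel '[{"xyz":[-1.2,-3.8,0],"spin":0,"gripper":6},{"xyz":[-1.3,-3.8,0],"spin":0,"gripper":6},{"xyz":[-1.3,-3.8,0],"spin":0,"gripper":6},{"xyz":[0,0,0],"spin":0,"gripper":6},{"xyz":[0,0,0],"spin":0,"gripper":6}]'; python3 -c "
from h import *
d=snap('top')
for b in blobs(d,20)[0]: print(b)
go(592.3,-248.8,6,3.055)"
```

```text
time: 26.45
tcp_pos: [480.4, 274.3, 13.4]
orientation: [0.0, 0.042, 0.999, -0.0]
wrist_force: [0.2, -0.5, -2.4]
opening: 40.8
finger_force: 41.9
time: 26.95
tcp_pos: [479.5, 275.1, 93.8]
orientation: [-0.0, 0.041, 0.999, -0.0]
wrist_force: [0.9, 0.4, 0.0]
opening: 60.0
finger_force: 0.0
finger_force: 0.0
finger_force: 0.0
time: 28.45
tcp_pos: [595.0, -251.0, 92.9]
orientation: [0.0, 0.042, 0.999, 0.0]
wrist_force: [-0.3, 0.0, 0.5]
opening: 60.2
finger_force: 0.0
([394.8, 134.7], [765.7, -229.0], 51, np.float64(28.6))
([405.9, 138.3], [753.3, -268.2], 33, np.float64(23.0))
([255.5, 163.5], [654.2, 261.2], 121, np.float64(43.6))
([300.8, 168.3], [639.8, 102.0], 181, np.float64(53.3))
([278.4, 166.0], [646.7, 180.8], 76, np.float64(34.6))
([253.6, 182.1], [588.2, 266.1], 103, np.float64(40.1))
([275.8, 182.2], [589.0, 188.3], 63, np.float64(31.3))
([399.8, 182.4], [595.1, -245.8], 36, np.float64(23.7))
([275.2, 194.5], [545.8, 189.2], 63, np.float64(31.2))
([251.9, 197.9], [532.6, 270.1], 105, np.float64(40.3))
([250.3, 213.1], [479.6, 273.8], 108, np.float64(40.7))
t 28.5 tcp [ 594.7 -249.7   92.8] a 3.059 q [-0.52  0.52  0.01  1.06  0.   -0.44] open 59.9 -> spin 0.004 xyz [0.25 0.07 8.68]
```

```bash
python3 -m handwheel '[{"xyz":[0.2,0.1,4],"spin":0,"gripper":6},{"xyz":[0,0,3],"spin":0,"gripper":6},{"xyz":[0,0,1.7],"spin":0,"gripper":6},{"xyz":[0,0,0],"spin":0,"gripper":6},{"xyz":[0,0,0],"spin":0,"gripper":6}]' 40; python3 -m handwheel '[{"xyz":[0,0,0],"spin":0,"gripper":2.5},{"xyz":[0,0,0],"spin":0,"gripper":2.5},{"xyz":[0,0,0],"spin":0,"gripper":2.5},{"xyz":[0,0,0],"spin":0,"gripper":2.5},{"xyz":[0,0,0],"spin":0,"gripper":2.5}]';python3 -m handwheel '[{"xyz":[0,0,-4],"spin":0,"gripper":2.5},{"xyz":[0,0,-3],"spin":0,"gripper":2.5},{"xyz":[1.2,3.9,0],"spin":0,"gripper":2.5},{"xyz":[1.2,3.9,0],"spin":0,"gripper":2.5},{"xyz":[1.2,3.9,0],"spin":0,"gripper":2.5}]'|tail -2; python3 -m handwheel '[{"xyz":[1.2,3.9,0],"spin":0,"gripper":2.5},{"xyz":[1.2,3.9,0],"spin":0,"gripper":2.5},{"xyz":[1.2,4,0],"spin":0,"gripper":2.5},{"xyz":[1.2,4,0],"spin":0,"gripper":2.5},{"xyz":[1.1,4,0],"spin":0,"gripper":2.5}]'|tail -2;python3 -m handwheel '[{"xyz":[1.1,4,0],"spin":0,"gripper":2.5},{"xyz":[1.1,4,0],"spin":0,"gripper":2.5},{"xyz":[1.1,4,0],"spin":0,"gripper":2.5},{"xyz":[0,0,0],"spin":0,"gripper":2.5},{"xyz":[0,0,0],"spin":0,"gripper":2.5}]'; python3 -c "
from h import *
go(501.9,194.2,12,3.055)
d=snap('top')
for b in blobs(d,20)[0]: print(b)"
```

```text
time: 29.0
tcp_pos: [593.2, -247.5, 6.4]
orientation: [-0.0, 0.04, 0.999, 0.0]
wrist_force: [0.8, 0.9, 0.9]
opening: 60.1
finger_force: 0.0
time: 29.5
tcp_pos: [594.5, -249.4, 8.2]
orientation: [0.002, 0.041, 0.999, -0.001]
wrist_force: [-0.4, 0.8, 6.7]
opening: 32.1
finger_force: 39.4
opening: 32.1
finger_force: 40.3
opening: 31.5
finger_force: 40.3
time: 31.0
tcp_pos: [501.0, 196.1, 76.3]
orientation: [0.0, 0.04, 0.999, -0.0]
wrist_force: [-0.2, -0.1, -1.2]
opening: 32.3
finger_force: 40.4
t 31.0 tcp [501.  196.1  76.3] a 3.062 q [ 0.22  0.34 -0.31  0.92 -0.    0.3 ] open 32.3 -> spin 0.007 xyz [-0.1  -0.18  6.43]
([395.0, 134.7], [765.8, -229.7], 47, np.float64(27.4))
([405.9, 138.1], [754.1, -268.4], 28, np.float64(21.2))
([255.1, 162.5], [657.9, 262.8], 97, np.float64(39.1))
([278.4, 165.9], [647.1, 180.8], 78, np.float64(35.0))
([300.8, 168.3], [639.9, 101.9], 178, np.float64(52.9))
([275.7, 182.1], [589.4, 188.6], 64, np.float64(31.6))
([276.8, 193.4], [549.9, 183.7], 34, np.float64(23.0))
([190.7, 227.8], [425.4, 477.9], 60, np.float64(30.2))
([425.6, 231.6], [424.6, -334.5], 52, np.float64(28.2))
```

```bash
python3 -m handwheel '[{"xyz":[-0.1,-0.2,3],"spin":0,"gripper":2.5},{"xyz":[0,0,2.5],"spin":0,"gripper":2.5},{"xyz":[0,0,0.8],"spin":0,"gripper":2.5},{"xyz":[0,0,0],"spin":0,"gripper":2.5},{"xyz":[0,0,0],"spin":0,"gripper":2.5}]'; python3 -m handwheel '[{"xyz":[0,0,0],"spin":0,"gripper":5},{"xyz":[0,0,0],"spin":0,"gripper":5},{"xyz":[0,0,-2],"spin":0,"gripper":5},{"xyz":[0,0,-3],"spin":0,"gripper":6},{"xyz":[0,0,-3],"spin":0,"gripper":6}]'|tail -2;python3 -m handwheel '[{"xyz":[0.3,-4.1,0],"spin":0,"gripper":6},{"xyz":[0.3,-4.1,0],"spin":0,"gripper":6},{"xyz":[0.3,-4.1,0],"spin":0,"gripper":6},{"xyz":[0.3,-4.1,0],"spin":0,"gripper":6},{"xyz":[0.3,-4.1,0],"spin":0,"gripper":6}]'|tail -1;python3 -m handwheel '[{"xyz":[0.3,-4.1,0],"spin":0,"gripper":6},{"xyz":[0.2,-4.1,0],"spin":0,"gripper":6},{"xyz":[0.2,-4.1,0],"spin":0,"gripper":6},{"xyz":[0.2,-4.1,0],"spin":0,"gripper":6},{"xyz":[0.2,-4.1,0],"spin":0,"gripper":6}]'|tail -1;python3 -m handwheel '[{"xyz":[0.2,-4.1,0],"spin":0,"gripper":6},{"xyz":[0.2,-4.1,0],"spin":0,"gripper":6},{"xyz":[0.2,-4,0],"spin":0,"gripper":6},{"xyz":[0,0,0],"spin":0,"gripper":6},{"xyz":[0,0,0],"spin":0,"gripper":6}]'; python3 -c "
from h import *
d=snap('top')
for b in blobs(d,20)[0]: print(b)
go(424.6,-334.5,6,3.055)"
```

```text
time: 31.55
tcp_pos: [502.7, 192.1, 13.4]
orientation: [0.0, 0.042, 0.999, -0.0]
wrist_force: [0.0, -0.5, -1.9]
opening: 32.1
finger_force: 40.4
opening: 59.6
finger_force: 0.0
finger_force: 0.0
finger_force: 0.0
time: 33.55
tcp_pos: [426.3, -335.3, 92.9]
orientation: [0.0, 0.042, 0.999, 0.0]
wrist_force: [-0.9, -0.1, -0.2]
opening: 60.0
finger_force: 0.0
([395.0, 134.7], [765.8, -229.7], 47, np.float64(27.4))
([405.9, 138.2], [753.6, -268.4], 29, np.float64(21.5))
([255.5, 163.5], [654.3, 261.4], 120, np.float64(43.4))
([300.8, 168.3], [639.9, 101.9], 178, np.float64(52.9))
([278.4, 166.0], [646.7, 180.8], 76, np.float64(34.6))
([253.6, 182.2], [588.0, 266.0], 106, np.float64(40.6))
([275.7, 182.2], [589.1, 188.7], 61, np.float64(30.8))
([275.2, 194.6], [545.3, 189.3], 61, np.float64(30.7))
([251.9, 197.9], [532.6, 270.1], 105, np.float64(40.3))
([274.0, 207.2], [501.3, 192.3], 65, np.float64(31.6))
([250.3, 213.1], [479.5, 273.8], 106, np.float64(40.3))
t 33.6 tcp [ 426.3 -334.1   92.8] a 3.059 q [-0.81  0.33 -0.28  0.96  0.   -0.73] open 60.1 -> spin 0.004 xyz [ 0.16 -0.06  8.68]
```

```bash
python3 -m handwheel '[{"xyz":[0.2,0,4],"spin":0,"gripper":6},{"xyz":[0,0,3],"spin":0,"gripper":6},{"xyz":[0,0,1.7],"spin":0,"gripper":6},{"xyz":[0,0,0],"spin":0,"gripper":6},{"xyz":[0,0,0],"spin":0,"gripper":6}]' 40; python3 -m handwheel '[{"xyz":[0,0,0],"spin":0,"gripper":2.5},{"xyz":[0,0,0],"spin":0,"gripper":2.5},{"xyz":[0,0,0],"spin":0,"gripper":2.5},{"xyz":[0,0,0],"spin":0,"gripper":2.5},{"xyz":[0,0,0],"spin":0,"gripper":2.5}]';python3 -m handwheel '[{"xyz":[0,0,-4],"spin":0,"gripper":2.5},{"xyz":[0,0,-3],"spin":0,"gripper":2.5},{"xyz":[0.1,4.1,0],"spin":0,"gripper":2.5},{"xyz":[0.1,4.1,0],"spin":0,"gripper":2.5},{"xyz":[0.1,4.1,0],"spin":0,"gripper":2.5}]'|tail -2; python3 -m handwheel '[{"xyz":[0.1,4.1,0],"spin":0,"gripper":2.5},{"xyz":[0.1,4.1,0],"spin":0,"gripper":2.5},{"xyz":[0.1,4.1,0],"spin":0,"gripper":2.5},{"xyz":[0.1,4.1,0],"spin":0,"gripper":2.5},{"xyz":[0.1,4.1,0],"spin":0,"gripper":2.5}]'|tail -2;python3 -m handwheel '[{"xyz":[0.1,4.1,0],"spin":0,"gripper":2.5},{"xyz":[0.1,4.1,0],"spin":0,"gripper":2.5},{"xyz":[0.1,4.1,0],"spin":0,"gripper":2.5},{"xyz":[0.1,4.1,0],"spin":0,"gripper":2.5},{"xyz":[0.1,4.1,0],"spin":0,"gripper":2.5}]'|tail -2;python3 -m handwheel '[{"xyz":[0,0,0],"spin":0,"gripper":2.5},{"xyz":[0,0,0],"spin":0,"gripper":2.5}]'; python3 -c "
from h import *
go(457.1,198.1,12,3.055)"
```

```text
time: 34.1
tcp_pos: [424.9, -333.1, 6.3]
orientation: [-0.0, 0.04, 0.999, 0.0]
wrist_force: [0.6, 0.3, 0.6]
opening: 60.2
finger_force: 0.0
time: 34.6
tcp_pos: [425.8, -335.4, 7.9]
orientation: [0.001, 0.041, 0.999, -0.001]
wrist_force: [-0.5, 1.0, 5.4]
opening: 31.9
finger_force: 39.1
opening: 32.1
finger_force: 40.5
opening: 31.9
finger_force: 40.5
opening: 31.5
finger_force: 40.5
time: 36.3
tcp_pos: [455.1, 198.8, 76.3]
orientation: [0.0, 0.04, 0.999, -0.0]
wrist_force: [-0.4, -1.0, -2.4]
opening: 31.7
finger_force: 40.6
t 36.3 tcp [455.1 198.8  76.3] a 3.062 q [ 0.25  0.27 -0.42  0.89 -0.    0.33] open 31.7 -> spin 0.007 xyz [-0.2  -0.05  6.43]
```

Place it, then retreat toward −y for an unobstructed final look.

```bash
python3 -m handwheel '[{"xyz":[-0.2,-0.1,3],"spin":0,"gripper":2.5},{"xyz":[0,0,2.5],"spin":0,"gripper":2.5},{"xyz":[0,0,0.8],"spin":0,"gripper":2.5},{"xyz":[0,0,0],"spin":0,"gripper":2.5},{"xyz":[0,0,0],"spin":0,"gripper":2.5}]'; python3 -m handwheel '[{"xyz":[0,0,0],"spin":0,"gripper":5},{"xyz":[0,0,0],"spin":0,"gripper":5},{"xyz":[0,0,-2],"spin":0,"gripper":5},{"xyz":[0,0,-4],"spin":0,"gripper":5},{"xyz":[0,0,-4],"spin":0,"gripper":5}]'|tail -2;python3 -m handwheel '[{"xyz":[0,-4,-1],"spin":0,"gripper":5},{"xyz":[0,-4,-1],"spin":0,"gripper":5},{"xyz":[0,-4,-1],"spin":0,"gripper":5},{"xyz":[0,-4,0],"spin":0,"gripper":5},{"xyz":[0,-4,0],"spin":0,"gripper":5}]'|tail -1;python3 -m handwheel '[{"xyz":[0,-4,0],"spin":0,"gripper":5},{"xyz":[0,-4,0],"spin":0,"gripper":5},{"xyz":[0,-4,0],"spin":0,"gripper":5},{"xyz":[0,-4,0],"spin":0,"gripper":5},{"xyz":[0,0,0],"spin":0,"gripper":5}]'
python3 - <<'E'
from h import *
d=snap('top')
o=np.array([556.7,189.5]);tx=np.array([.9963,-.086]);ty=np.array([.086,.9963])
for b in blobs(d,21)[0]:
    w=np.array(b[1])-o; print(b[0],b[1],b[3],'tray',round(w@tx,1),round(w@ty,1))
im=cv2.cvtColor(d['image'],cv2.COLOR_RGB2BGR)
A=cv2.resize(im[120:270,180:450],None,fx=2.9,fy=2.9,interpolation=cv2.INTER_CUBIC)
s=cv2.cvtColor(snap('scene')['image'],cv2.COLOR_RGB2BGR)
cv2.imwrite('pics/f1.png',A); cv2.imwrite('pics/f2.png',cv2.resize(s[100:250,180:400],None,fx=3.5,fy=3.5,interpolation=cv2.INTER_CUBIC))
E
```

```text
time: 36.8
tcp_pos: [457.5, 195.9, 13.5]
orientation: [0.0, 0.042, 0.999, -0.0]
wrist_force: [-0.1, -0.3, -0.4]
opening: 31.6
finger_force: 40.6
opening: 49.8
finger_force: 0.0
finger_force: 0.0
time: 38.3
tcp_pos: [428.2, -166.6, 143.6]
orientation: [0.001, 0.044, 0.999, -0.001]
wrist_force: [0.2, -0.1, 0.5]
opening: 49.8
finger_force: 0.0
[395.0, 134.8] [765.3, -229.4] 27.1 tray 243.9 -399.4
[405.8, 138.3] [753.1, -267.8] 21.9 tray 235.0 -438.7
[255.6, 163.5] [654.0, 260.8] 43.9 tray 90.8 79.4
[300.8, 168.2] [639.8, 101.8] 53.0 tray 90.3 -80.2
[278.3, 165.9] [646.7, 180.8] 34.3 tray 90.4 -0.9
[253.6, 182.1] [588.0, 265.9] 40.0 tray 24.6 78.8
[275.8, 182.2] [589.0, 188.4] 31.3 tray 32.3 1.7
[275.2, 194.5] [545.7, 189.1] 31.2 tray -10.9 -1.3
[251.9, 198.0] [532.3, 270.0] 40.1 tray -31.2 78.1
[274.0, 207.2] [501.3, 192.2] 31.6 tray -55.4 -2.1
[250.4, 213.0] [479.6, 273.5] 40.5 tray -84.0 77.1
[272.7, 220.1] [456.3, 195.5] 31.3 tray -100.5 -2.7
[190.4, 228.2] [424.2, 478.5] 21.3 tray -156.9 276.5
```

View pics/f1.png

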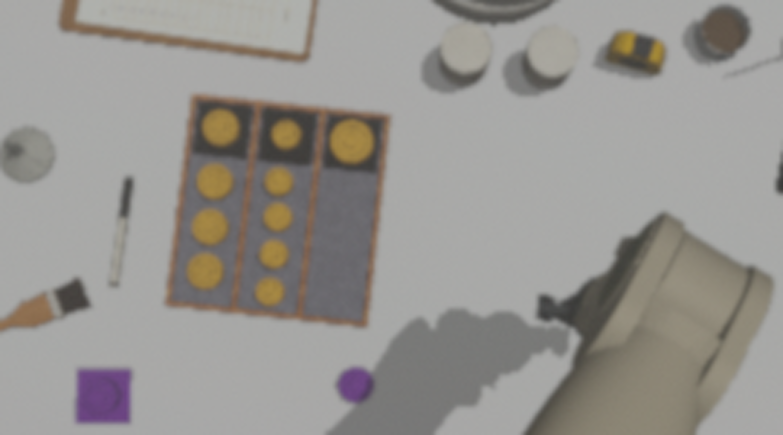

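View pics/f2.png

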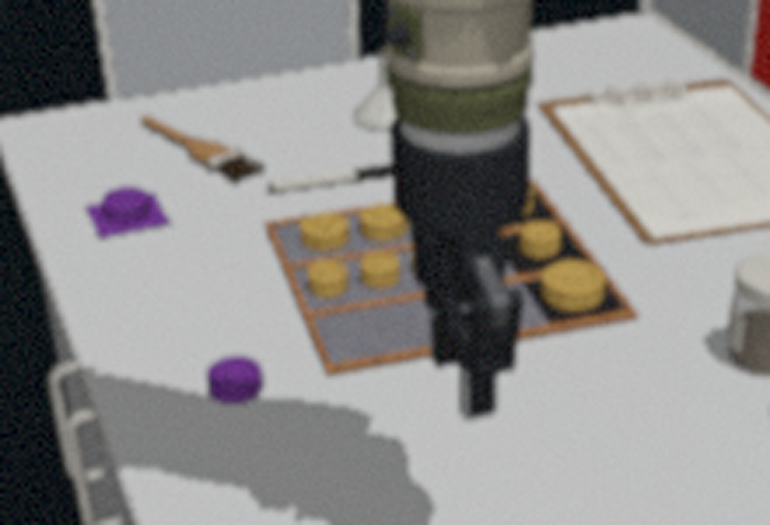

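The crops show the three middle weights in the left row, the four small ones in the centre row and the pen flat on the worktop at about (120,230) in f1. The worktop holds no more brass, and the jars and tape are where they were.

```bash
python3 -c "
from cell import robot
print(robot.job_done())"
```

```text
the job is handed in; nothing more can be done
None
```

The job is handed in; no verdict came back. By the final pictures, all seven weights present (three middle, four small, no large) lie in their matching rows, the pen is flat on the worktop left of the tray, and the jars and tape look unmoved.

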